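# Clamp a drive's circuit board in the board holder

## Task

Get the small circuit board ready for cleaning: draw the board holder's sprung arm back until it stays open, lay the board flat on the plate, slide its end against the stop, then press its long edge under the lip of the rail, firmly home but gently. Then swing the arm back so that it springs onto the board's free edge and holds it there, and let go; leave the other things on the desk where they are.

Things in the scene. Friction and masses are not known exactly. Their poses are not given: they have to be found in the camera images.
- holder: Board holder fixed to the desk: aluminium plate 180 (own x) x 190 (own y) x 12 mm thick; origin at the centre of its underside, axes along its edges, z up. Along its +x side stands a dark rail with a lip, at its +y side an end stop, and a sprung curved arm swings on its plate.
- home (a point): Point on the plate's top where the middle of the board's underside lies when the board is home and the rail is at its nominal setting: own x +35, y +30 mm in the holder, 12 mm above its underside; same axes as the holder. In y it is exact, in x the rail's setting shifts it by up to 7 mm.
- rail: Bracket of the holder's rail; origin nominally at the foot of the rail's face, on the plate's top (holder x +60, y +30 mm), holder's axes. The dark rail on it is adjustable and was locked anywhere from 7 mm nearer to 7 mm farther in x: find its face by touch. The face looks to -x, y -50 to +34 mm; rail 15 mm tall, lip overhangs the face 4 mm, 9 mm free below it.
- stop: Fixed dark steel end stop of the holder, 14 mm tall. Origin at the foot of its face, on the plate's top (own x +34, y +65 mm in the holder); holder's axes. The face looks to -y and runs from 25 mm on the -x side to 16 mm on the +x side of the origin; no lip.
- pivot (a point): Axis of the sprung arm's upright pivot, at the plate's top: own x +18, y -65 mm in the holder; same axes as the holder.
- clip (a joint): Swing of the sprung arm (7 mm round bar, top 9 mm above the plate, nose 92 mm from the pivot), rad: 0 shut and empty, 0.6 fully open; it grows anticlockwise from above, the nose leaving the rail. Damped over-centre spring: below 0.34 it pushes shut, above it pushes open and stays open; up to 6 N at the post. On the home board's edge it rests at 0.125 (0.05 to 0.2 as the rail is set).
- post (a point): Centre of the top of the upright round steel grip post at the free end of the sprung arm: 10 mm across, rising to 47 mm above the holder's plate. It turns with the arm, 110 mm from the pivot: with the arm at 0 it lies -22 mm in x and +108 mm in y (holder's axes) from the pivot.
- board: Small green circuit board, stiff, 50 (own x) x 70 (own y) x 6 mm thick, about 80 g, lying flat; origin at the centre of its underside, z up. On its middle stands a finned grey heat sink to grip it by: 14 (own x) x 34 (own y) mm, from the board's top to 36 mm above its underside. It may go in either way round (half a turn makes no difference).
- disk: Bystander: grey floppy disk, 90 x 94 x 4 mm, origin at the centre of its underside.
- disk2: Bystander: blue floppy disk, 90 x 94 x 4 mm, origin at the centre of its underside.
- marker: Bystander: marker pen lying down, 135 mm long along own x, 15 mm thick, origin under its middle.
- bottle_cap: Bystander: white bottle cap, 38 mm across, 17 mm high, origin at the centre of its underside.
- pencil: Bystander: pencil lying down, 170 mm long along own x, 8 mm thick, origin under its middle.
- screwdriver: Bystander: screwdriver lying along own x, 180 mm long.
There are look-alikes about, which are no part of the job. Of the things like the board, leave any that is pink; of the rest the larger one is meant.

How it is judged:
By the outcome, as a careful person would: the job done as asked, in the order asked, and still so for the second after the job is handed in, with the robot touching nothing.
It also fails if it takes over 67 s, if anything falls off the work surface, if the arm or the gripper's body presses on something with over 40 N, if the wrist force passes 120 N, or if a joint passes its speed limit or range.

## Robot

A 6-joint arm with a two-finger parallel gripper is mounted at the origin on the work surface. World frame = base frame: x ahead of the robot, y to its left, z up, the work surface at z = 0. Lengths are in mm, angles in rad, forces in N, time in s.
With the tool pointing down it reaches from about 275 to 825 mm from the base axis. Payload 4.9 kg.
Tool frame: the origin (TCP) lies at the very end of the fingers, on their centre line; the grasp point (between the pads) lies 19 mm behind it; z points along the fingers, y is the direction in which the jaws open and shut (so a half turn about z gives the same grasp; the last joint's range is limited). The gripper opens to 85 mm and grips with 20 to 120 N. Pads are 22 mm wide; open, the fingers measure 114 mm over their backs; the gripper's body (76 mm by 85 mm) begins 54 mm behind the grasp point. The pads swing forward as they close: fully open they stand 13 mm farther back than shut.
Start: joints at [-1.363, 0.326, -0.193, 1.052, 0, 1.437], TCP at [184.363, -518.197, 209.281] pointing down, gripper open.
Joint ranges: [-2.65, 2.65], [-0.97, 1.79], [-1.3, 1.35], [-1.93, 2.1], [-1.47, 1.37], [-3.14, 3.14]. Speed limits (rad/s): [2.57, 2.57, 3.14, 3.14, 3.14, 3.14].

## Interface

Orientations are given as a 3x3 rotation matrix whose columns are the frame's x, y, z axes.
In Python, from workcell import robot gives the robot as it stands.
- The arm moves only by the tool step_arm, never from a script. Its argument "steps" is a list of rows, each a list of 3 entries, a list of its own where there are three numbers: the opening, from 0 (shut) to 1 (fully open), then the shift along the tool's x, y, z normalised to -1 to 1, where 1 is 1 m, then the turn, a rotation vector about the tool's x, y, z normalised to -1 to 1, where 1 is 90 degrees. A call has 1 to 8 rows; each row shifts and turns the commanded pose from where the row before left it, along the tool's axes as they then stand; what a row does not reach is not made up. A row lasts 1/12 s, in which the tool goes at most 41.7 mm and 7.16 degrees, less where a joint would pass 70% of its speed; a pose out of reach is approached as far as the arm can. A call with a number of a shift or a turn outside -1 to 1 is refused whole. A call with a gripper value outside its range is refused whole. The fingers move at their own pace and stop on an object; the grip force is fixed at half the most. Time passes only in rows, so rows that do not move let the fingers close. It gives the time, the measured TCP pose, the force and the opening at its end, in the units of the state.
- robot.state(): the state, without advancing time (a new reading comes with each control period).
- robot.grab_frame(name): name is "side" or "top" or "wrist"; returns the picture (480x640x3 uint8, blue, green, red); there is no depth.
- robot.camera_params(name): a dict with "vertical_fov" (degrees; the focal length in pixels is half the picture's height over the tangent of half this angle, whatever the lens; pixels are square), "cx", "cy" (the principal point, pixels), "R" (3x3) and "t" (3): a world point X has camera coordinates R X + t; the wrist camera has in their place "hand_eye" (4x4, takes a point from camera to tool coordinates, whose origin is the TCP and whose axes are the flange's). Camera axes: x right, y down, z forward; pixel columns grow to the right and rows downward; lengths in mm; the calibration is good to about 2 mm. A picture is of the moment at which its call begins: read the wrist's pose just before it. camera_params takes no time and is no camera call.
- robot.close_job(): hands the job in, once; it reports no verdict.
The state is a dict: "t": time; "qpos": joint angles; "joint_velocities": joint speeds; "effort": joint torques, N m; "tool_pos": TCP position; "eef_rot": TCP orientation; "contact_force": force on the tool from outside, world axes, zero at the start; "moment": the same for the moment, N m; "gripper_width": opening from 0.0 (shut) to 1.0 (fully open).
Only numpy, scipy, OpenCV 4.12 (cv2) and the standard library are available. Lean on these libraries where they do the work, as an engineer would, in place of code of your own. Each camera call takes 0.05 s, during which the arm holds its last target. There are 200 camera calls.

## Working session

There is one attempt and no reset: what is moved stays moved. The work goes in short steps, Python scripts to look and compute and a tool call to move; the robot and the scene stay as the last step left them, time stands still between calls to the robot, and variables do not carry over. Pictures are saved under pics/ and viewed, about 8 in all and at most 12, crops included, and the job is handed in when it is done.

Besides the shell and the picture viewer there is one more tool, called as name(argument=value, ...), one argument or row to a line, values as JSON. step_arm: Moves the arm, as the interface text tells. Scaled input: -1 to 1 covers 1 m each way for a shift and 90 degrees each way for a turn. Its arguments: {"type":"object","properties":{"steps":{"type":"array","items":{"type":"array"}}},"required":["steps"]}

```bash
ls; mkdir -p pics
cat > h.py <<'E'
import numpy as np, cv2
from workcell import robot
def ray(name,u,v,st=None):
    p=robot.camera_params(name); f=240/np.tan(np.radians(p['vertical_fov'])/2)
    d=np.array([(u-p['cx'])/f,(v-p['cy'])/f,1.])
    if 'hand_eye' in p:
        H=np.array(p['hand_eye']);s=st or robot.state();R=np.array(s['eef_rot']);T=np.array(s['tool_pos'])
        return R@H[:3,3]+T, R@H[:3,:3]@d
    R=np.array(p['R']);t=np.array(p['t']);return -R.T@t,R.T@d
def onz(name,u,v,z,st=None):
    o,d=ray(name,u,v,st);return o+d*(z-o[2])/d[2]
def proj(name,X,st=None):
    p=robot.camera_params(name); f=240/np.tan(np.radians(p['vertical_fov'])/2)
    X=np.array(X,float)
    if 'hand_eye' in p:
        H=np.array(p['hand_eye']);s=st or robot.state();R=np.array(s['eef_rot']);T=np.array(s['tool_pos'])
        c=H[:3,:3].T@(R.T@(X-T)-H[:3,3])
    else: c=np.array(p['R'])@X+np.array(p['t'])
    return c[0]/c[2]*f+p['cx'],c[1]/c[2]*f+p['cy']
E
python3 - <<'E'
from h import *
s=robot.state();print({k:np.round(v,3).tolist() for k,v in s.items()})
for n in ("top","side"):
    cv2.imwrite(f"pics/{n}0.png",robot.grab_frame(n)); print(n,robot.camera_params(n))
print(robot.camera_params("wrist"))
E
```

```text
pics
{'t': 0.0, 'qpos': [-1.363, 0.327, -0.194, 1.052, -0.0, 1.437], 'joint_velocities': [-0.0, -0.001, 0.0, -0.001, 0.001, -0.0], 'effort': [0.0, -44.34, 26.244, 0.015, 0.0, -0.0], 'tool_pos': [184.224, -517.559, 208.5], 'eef_rot': [[0.942, 0.335, -0.0], [0.335, -0.942, 0.002], [0.0, -0.002, -1.0]], 'contact_force': [0.007, 0.444, 0.04], 'moment': [-0.006, -0.008, -0.048], 'gripper_width': 0.998}
top {'vertical_fov': 48.640706542957226, 'cx': 324.3735315225102, 'cy': 242.44621277952783, 'R': array([[ 0.01320501, -0.99990906, -0.00273968],
       [-0.99630596, -0.01292482, -0.08489636],
       [ 0.08485323,  0.00385061, -0.99638602]]), 't': array([ -70.33499402,  536.52269345, 1134.47380996])}
side {'vertical_fov': 48.566553067735974, 'cx': 310.8381892718504, 'cy': 243.55145522201016, 'R': array([[-0.70062519, -0.71332513, -0.01707629],
       [-0.43583351,  0.44677768, -0.78130587],
       [ 0.56495442, -0.53996015, -0.62391469]]), 't': array([339.55959432, 310.41962474, 945.87340633])}
{'vertical_fov': 65.2735580745335, 'cx': 314.5699968604232, 'cy': 234.27053942871046, 'hand_eye': array([[ 4.58427580e-04, -9.47365902e-01, -3.20152522e-01,
         8.31695572e+01],
       [ 9.99999802e-01,  5.72210172e-04, -2.61328308e-04,
        -6.79915975e-01],
       [ 4.30768057e-04, -3.20152338e-01,  9.47365977e-01,
        -1.64214557e+02],
       [ 0.00000000e+00,  0.00000000e+00,  0.00000000e+00,
         1.00000000e+00]])}
```

View pics/top0.png

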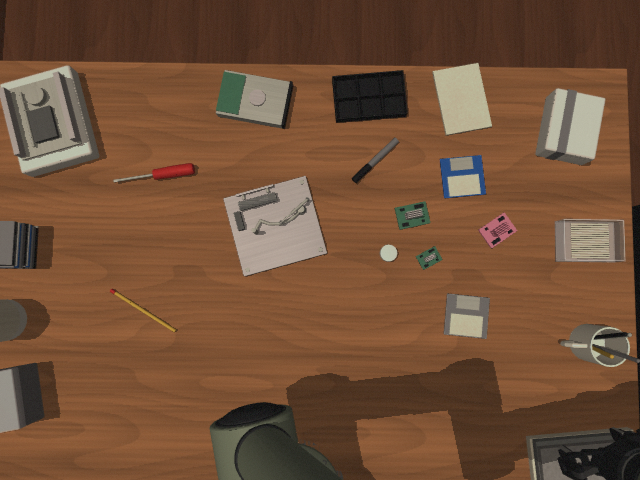

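View pics/side0.png

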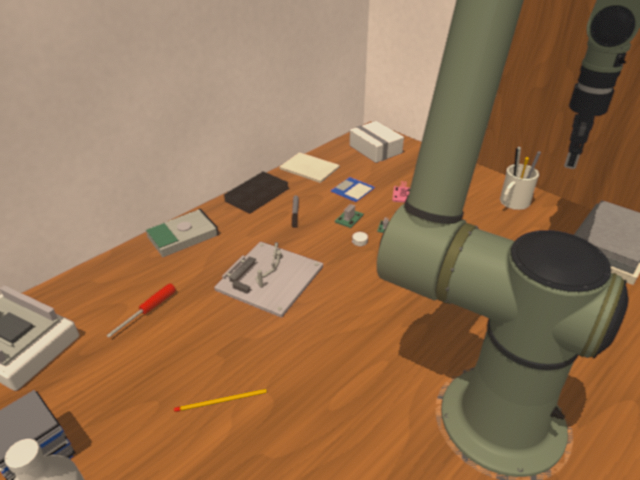

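The top view shows the holder at about (275,226) px, with its rail up-left and its stop on the left. The larger green board is at (412,215), the small one at (430,258) and a pink one at (498,230). Next I'll measure the plate corners, the board and the bar.

```bash
cat > m.py <<'E'
from h import *
im=cv2.imread("pics/top0.png"); hsv=cv2.cvtColor(im,cv2.COLOR_BGR2HSV)
def big(mask,box):
    m=np.zeros_like(mask);x0,y0,x1,y1=box;m[y0:y1,x0:x1]=mask[y0:y1,x0:x1]
    cs=cv2.findContours(m,cv2.RETR_EXTERNAL,cv2.CHAIN_APPROX_NONE)[0];return max(cs,key=cv2.contourArea)
pm=((hsv[...,1]<60)&(hsv[...,2]>90)).astype(np.uint8)*255
pm=cv2.morphologyEx(pm,cv2.MORPH_CLOSE,np.ones((5,5)))
c=cv2.convexHull(big(pm,(205,160,345,290)))[:,0]
W=np.array([onz("top",u,v,12)[:2] for u,v in c],np.float32)
r=cv2.minAreaRect(W);print("plate",r,cv2.boxPoints(r).round(1).tolist())
gm=((hsv[...,0]>45)&(hsv[...,0]<95)&(hsv[...,1]>70)).astype(np.uint8)*255
gm=cv2.morphologyEx(gm,cv2.MORPH_CLOSE,np.ones((5,5)))
for b in ((385,195,440,238),(405,240,450,280)):
    c=big(gm,b)[:,0];W=np.array([onz("top",u,v,6)[:2] for u,v in c],np.float32);print("board",cv2.minAreaRect(W))
a=cv2.resize(im[170:285,215:335],None,fx=5,fy=5,interpolation=cv2.INTER_CUBIC)
cv2.imwrite("pics/c1.png",a)
E
python3 m.py
```

```text
plate ((575.4127197265625, 47.119842529296875), (180.37803649902344, 188.83529663085938), 16.2984619140625) [[462.3999938964844, 112.4000015258789], [515.2999877929688, -68.80000305175781], [688.5, -18.200000762939453], [635.5, 163.10000610351562]]
board ((602.6453247070312, -256.6335144042969), (48.588233947753906, 68.55431365966797), 12.555046081542969)
board ((508.5220031738281, -293.1841125488281), (32.34136199951172, 46.53302764892578), 29.592287063598633)
```

View pics/c1.png

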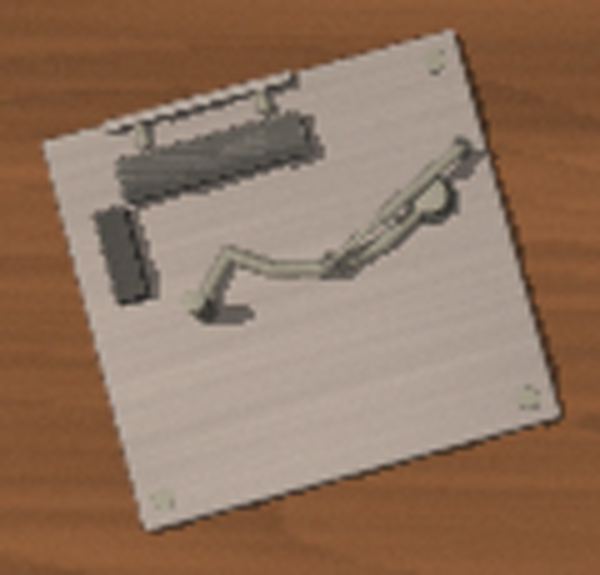

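The plate measures 180.4 x 188.8 mm at yaw 16.3°, centred at (575.4, 47.1), which matches its given size. The board measures 48.6 x 68.6 mm at yaw 12.6°, at (602.6, -256.6). The crop shows the rail along +x, the stop on +y, and the arm shut with its post at about (256,231) px. I'll move over the holder and turn the tool to about 133° yaw.

step_arm(
  steps=[
    [0.35,[0.0232,-0.0167,0.0017],[0,0,0]],
    [0.35,[0.0232,-0.0167,0.0017],[0,0,0]],
    [0.35,[0.0232,-0.0167,0.0017],[0,0,0]],
    [0.35,[0.0232,-0.0167,0.0017],[0,0,0]],
    [0.35,[0.0232,-0.0167,0.0017],[0,0,0]],
    [0.35,[0.0232,-0.0167,0.0017],[0,0,0]],
    [0.35,[0.0232,-0.0167,0.0017],[0,0,0]],
    [0.35,[0.0232,-0.0167,0.0017],[0,0,0]],
  ],
)

```text
t: 0.77
tool_pos: [314.8, -328.6, 195.3]
eef_rot: [[0.942, 0.335, -0.0], [0.335, -0.942, 0.001], [-0.0, -0.001, -1.0]]
contact_force: [0.2, -1.0, -0.6]
gripper_width: 0.349
```

step_arm(
  steps=[
    [0.35,[0.0232,-0.0167,0.0017],[0,0,0]],
    [0.35,[0.0232,-0.0167,0.0017],[0,0,0]],
    [0.35,[0.0232,-0.0167,0.0017],[0,0,0]],
    [0.35,[0.0232,-0.0167,0.0017],[0,0,0]],
    [0.35,[0.0232,-0.0167,0.0017],[0,0,0]],
    [0.35,[0.0232,-0.0167,0.0017],[0,0,0]],
    [0.35,[0.0232,-0.0167,0.0017],[0,0,0]],
    [0.35,[0.0232,-0.0167,0.0017],[0,0,0]],
  ],
)

```text
t: 1.43
tool_pos: [444.9, -140.6, 181.8]
eef_rot: [[0.942, 0.335, -0.0], [0.335, -0.942, 0.0], [-0.0, -0.0, -1.0]]
contact_force: [0.3, -1.3, -0.1]
gripper_width: 0.352
```

step_arm(
  steps=[
    [0.35,[0.0232,-0.0167,0.0017],[0,0,0]],
    [0.35,[0.0232,-0.0167,0.0017],[0,0,0]],
    [0.35,[0.0232,-0.0167,0.0017],[0,0,0]],
    [0.35,[0.0232,-0.0167,0.0017],[0,0,0]],
    [0.35,[0.0232,-0.0167,0.0017],[0,0,0]],
    [0.35,[0.0232,-0.0167,0.0017],[0,0,0]],
    [0.35,[0.0232,-0.0167,0.0017],[0,0,0]],
    [0.35,[0.0232,-0.0167,0.0017],[0,0,0]],
  ],
)

```text
t: 2.1
tool_pos: [574.9, 47.4, 167.9]
eef_rot: [[0.942, 0.335, -0.001], [0.335, -0.942, -0.0], [-0.001, -0.0, -1.0]]
contact_force: [0.9, -0.3, -0.4]
gripper_width: 0.351
```

step_arm(
  steps=[
    [0.35,[0,0,0],[0,0,-0.079]],
    [0.35,[0,0,0],[0,0,-0.079]],
    [0.35,[0,0,0],[0,0,-0.079]],
    [0.35,[0,0,0],[0,0,-0.079]],
    [0.35,[0,0,0],[0,0,-0.079]],
    [0.35,[0,0,0],[0,0,-0.079]],
    [0.35,[0,0,0],[0,0,-0.079]],
    [0.35,[0,0,0],[0,0,-0.079]],
  ],
)

```text
t: 2.77
tool_pos: [574.2, 46.1, 168.0]
eef_rot: [[0.228, 0.974, -0.001], [0.974, -0.228, 0.0], [-0.0, -0.001, -1.0]]
contact_force: [0.4, -0.4, -0.6]
gripper_width: 0.352
```

step_arm(
  steps=[
    [0.35,[0,0,0],[0,0,-0.079]],
    [0.35,[0,0,0],[0,0,-0.079]],
    [0.35,[0,0,0],[0,0,-0.079]],
    [0.35,[0,0,0],[0,0,-0.079]],
    [0.35,[0,0,0],[0,0,-0.079]],
    [0.35,[0,0,0],[0,0,-0.079]],
    [0.35,[0,0,0],[0,0,-0.079]],
    [0.35,[0,0,0],[0,0,-0.079]],
  ],
)

```text
t: 3.43
tool_pos: [574.2, 46.1, 168.0]
eef_rot: [[-0.691, 0.723, -0.001], [0.723, 0.691, 0.0], [0.001, -0.001, -1.0]]
contact_force: [-0.8, -0.2, -0.2]
gripper_width: 0.347
```

```bash
cat >> h.py <<'E'
C0=np.array([575.4,47.1,0.]);A=np.radians(16.3)
HR=np.array([[np.cos(A),-np.sin(A),0],[np.sin(A),np.cos(A),0],[0,0,1]])
def hw(p): return C0+HR@np.array(p,float)   # holder->world
def wh(p): return HR.T@(np.array(p,float)-C0)
def post(th,z=59):
    c,s=np.cos(th),np.sin(th);return hw([18-22*c-108*s,-65-22*s+108*c,z])
def st():
    s=robot.state();R=np.array(s['eef_rot']);print('t',round(s['t'],2),'p',np.round(s['tool_pos'],1),'h',wh(s['tool_pos']).round(1),'yaw',np.degrees(np.arctan2(R[1,0],R[0,0])).round(2),'Rz',R[:,2].round(3),'F',np.round(s['contact_force'],1),'M',np.round(s['moment'],2),'w',round(s['gripper_width'],3),'q',np.round(s['qpos'],2))
    return s
def rel(target,yaw=None):
    s=robot.state();R=np.array(s['eef_rot']);d=R.T@(np.array(target)-np.array(s['tool_pos']));print('tool shift mm',d.round(1))
    if yaw is not None: print('turn z deg',round(-((yaw-np.degrees(np.arctan2(R[1,0],R[0,0]))+180)%360-180),2))
E
python3 - <<'E'
from h import *
s=st();im=robot.grab_frame("wrist");cv2.imwrite("pics/w1.png",im)
pts={'post0':post(0),'piv':hw([18,-65,12]),'c++':hw([90,95,12]),'c+-':hw([90,-95,12]),'c--':hw([-90,-95,12]),'c-+':hw([-90,95,12]),'stopL':hw([9,65,26]),'stopR':hw([50,65,26]),'railL':hw([56,64,27]),'railR':hw([56,-20,27])}
for k,p in pts.items():
    u,v=proj("wrist",p,s);print(k,p.round(1),round(u),round(v),'top',np.round(proj('top',p)));cv2.drawMarker(im,(int(u),int(v)),(0,0,255),0,8)
cv2.imwrite("pics/w1m.png",im)
E
```

```text
t 3.43 p [574.2  46.1 168. ] h [ -1.4  -0.7 168. ] yaw 133.69 Rz [-0.001  0.    -1.   ] F [-0.8 -0.2 -0.2] M [-0.01  0.03  0.05] w 0.347 q [-0.05  0.4  -0.19  0.98  0.    0.76]
post0 [559.5  87.2  59. ] 338 170 top [253. 230.]
piv [610.9 -10.2  12. ] 300 276 top [301. 209.]
c++ [635.1 163.5  12. ] 462 158 top [223. 198.]
c+- [688.4 -18.8  12. ] 352 331 top [305. 175.]
c-- [515.7 -69.3  12. ] 180 253 top [327. 253.]
c-+ [462.4 113.   12. ] 269 49 top [243. 276.]
stopL [565.8 112.   26. ] 363 147 top [244. 228.]
stopR [605.1 123.5  26. ] 406 170 top [239. 210.]
railL [611.2 124.2  27. ] 412 175 top [239. 208.]
railR [634.8  43.6  27. ] 361 260 top [276. 197.]
```

View pics/w1m.png

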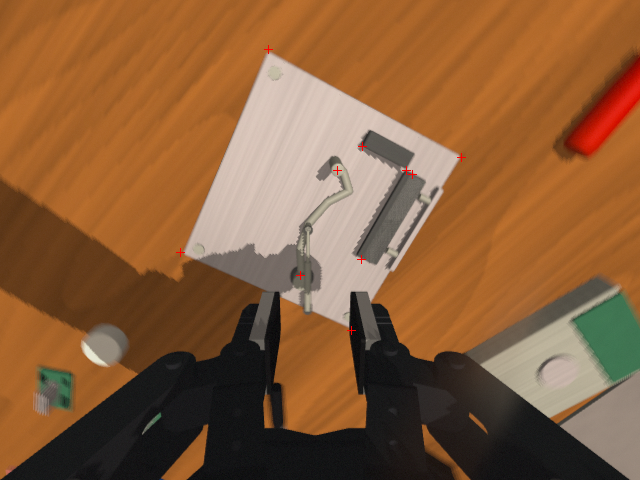

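The wrist view agrees with the plate and stop predictions to about 2 mm. The rail's lip edge looks about 5 mm nearer than nominal, and the post top shows near (335,162). I'll zoom in on the post.

Run:
```python
from h import *
im=cv2.imread("pics/w1.png")[120:290,280:440]
cv2.imwrite("pics/c2.png",cv2.resize(im,None,fx=3.5,fy=3.5,interpolation=cv2.INTER_CUBIC))
s=robot.state()
for th in (0,.05,.1): print(th,np.round(proj("wrist",post(th),s)),np.round(proj("wrist",post(th,16),s)))
```

```text
0 [338. 170.] [335. 162.]
0.05 [331. 168.] [329. 160.]
0.1 [323. 167.] [322. 159.]
```

View pics/c2.png

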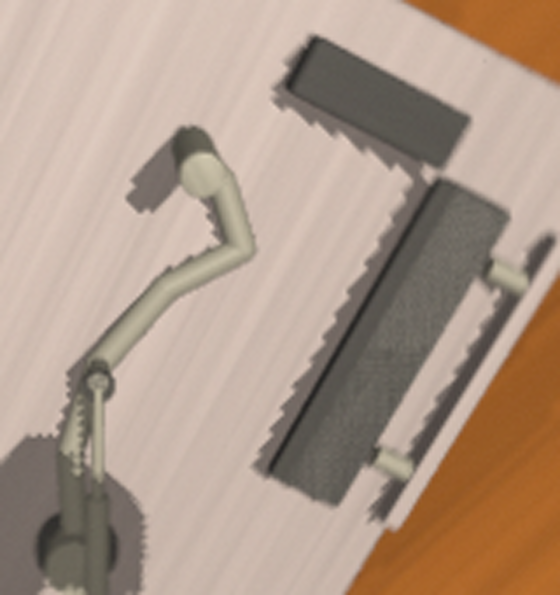

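The post top sits at (338,170), exactly where θ = 0 predicts. I'll cage it between the fingers (about 30 mm apart) and draw it open along -tool y.

step_arm(
  steps=[
    [0.35,[0.02,0.009,0],[0,0,0]],
    [0.35,[0.02,0.009,0],[0,0,0]],
    [0.35,[0,0,0.022],[0,0,0]],
    [0.35,[0,0,0.022],[0,0,0]],
    [0.35,[0,0,0.022],[0,0,0]],
    [0.35,[0,0,0.022],[0,0,0]],
    [0.35,[0,0,0.022],[0,0,0]],
    [0.35,[0,0,0.022],[0,0,0]],
  ],
)

```text
t: 4.15
tool_pos: [559.9, 87.5, 35.3]
eef_rot: [[-0.684, 0.729, -0.0], [0.729, 0.684, 0.0], [0.0, -0.0, -1.0]]
contact_force: [-0.1, -0.3, -0.2]
gripper_width: 0.354
```

Run:
```python
from h import *
s=st();print('post0',post(0))
w1=dict(s);w1['tool_pos']=[574.2,46.1,168.0];w1['eef_rot']=[[-0.691,0.723,-0.001],[0.723,0.691,0.0],[0.001,-0.001,-1.0]]
for u,v in ((404.3,171.4),(358.6,254.3)): print('lip',wh(onz("wrist",u,v,27,w1)).round(1))
```

```text
t 4.15 p [559.9  87.5  35.3] h [-3.5 43.2 35.3] yaw 133.19 Rz [-0.  0. -1.] F [-0.1 -0.3 -0.2] M [-0.01 -0.05 -0.02] w 0.354 q [ 0.02  0.53 -0.37  0.67  0.    0.84]
post0 [559.49211035  87.24896072  59.        ]
lip [48.6 63.5 27. ]
lip [ 51.4 -16.7  27. ]
```

step_arm(
  steps=[
    [0.35,[0,-0.006,0],[0,0,0]],
    [0.35,[0,-0.006,0],[0,0,0]],
    [0.35,[0,-0.006,0],[0,0,0]],
    [0.35,[0,-0.006,0],[0,0,0]],
    [0.35,[0,-0.006,0],[0,0,0]],
    [0.35,[0,-0.006,0],[0,0,0]],
  ],
)

```text
t: 4.65
tool_pos: [534.2, 62.0, 37.6]
eef_rot: [[-0.686, 0.728, 0.002], [0.728, 0.686, -0.001], [-0.002, 0.001, -1.0]]
contact_force: [0.5, -0.6, -0.2]
gripper_width: 0.347
```

step_arm(
  steps=[
    [0.35,[0,-0.006,0],[0,0,0]],
    [0.35,[0,-0.006,0],[0,0,0]],
    [0.35,[0,-0.006,0],[0,0,0]],
    [0.35,[0,-0.006,0],[0,0,0]],
    [0.35,[0,-0.006,0],[0,0,0]],
    [0.35,[0,-0.004,0],[0,0,0]],
    [0.35,[0,0,0],[0,0,0]],
    [0.35,[0,0,0],[0,0,0]],
  ],
)

```text
t: 5.32
tool_pos: [509.3, 39.3, 36.5]
eef_rot: [[-0.686, 0.727, 0.0], [0.727, 0.686, 0.0], [0.0, 0.0, -1.0]]
contact_force: [-0.8, 0.1, 0.1]
gripper_width: 0.349
```

Run:
```python
from h import *
s=st();print('post.6',post(.6),wh(post(.6)))
im=robot.grab_frame("wrist");cv2.imwrite("pics/w2.png",im)
print(np.round(proj('wrist',post(.6),s)))
```

```text
t 5.32 p [509.3  39.3  36.5] h [-65.6  11.1  36.5] yaw 133.32 Rz [ 0.  0. -1.] F [-0.8  0.1  0.1] M [-0.   -0.    0.04] w 0.349 q [-0.07  0.44 -0.52  0.61  0.    0.75]
post.6 [513.43092312  41.18364914  59.        ] [-61.13877065  11.714112    59.        ]
[322. 314.]
```

View pics/w2.png

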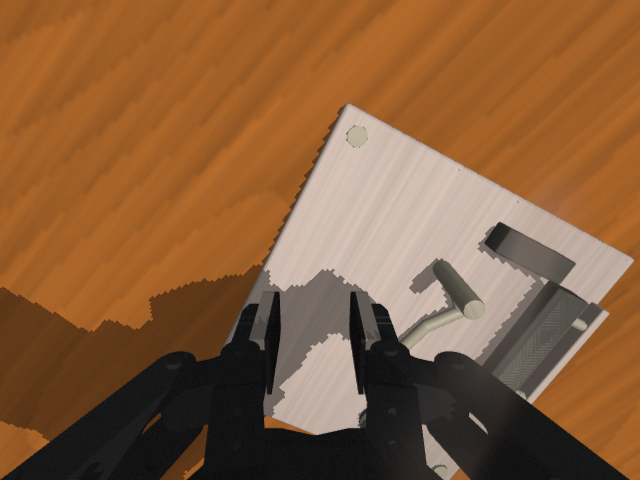

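The post has slipped out of the cage. It appears at (475,310) px, while the fingers at (272/360, 295) have passed it. I'll compute where it is now.

Run:
```python
from h import *
s=robot.state()
for th in (0,.1,.2,.3,.4): print(th,np.round(proj("wrist",post(th),s)),'foot',np.round(proj("wrist",post(th,21),s)))
R=np.array(s['eef_rot']);T=np.array(s['tool_pos'])
for o in ([0,15,0],[0,-15,0],[0,15,-8],[0,-15,-8],[0,0,0]): print(o,np.round(proj("wrist",T+R@np.array(o),s)))
```

```text
0 [473. 310.] foot [444. 273.]
0.1 [449. 305.] foot [424. 269.]
0.2 [424. 302.] foot [403. 267.]
0.3 [398. 302.] foot [382. 266.]
0.4 [372. 304.] foot [361. 268.]
[0, 15, 0] [343. 288.]
[0, -15, 0] [282. 287.]
[0, 15, -8] [345. 295.]
[0, -15, -8] [280. 295.]
[0, 0, 0] [312. 288.]
```

The post is still at θ = 0, so the loose cage slipped off it. I'll go back above it, align the jaws with the arc tangent (yaw about 118°) and grip it this time.

step_arm(
  steps=[
    [0.35,[0,0,-0.022],[0,0,0]],
    [0.35,[0,0,-0.022],[0,0,0]],
    [0.5,[0,0.0347,0],[0,0,0]],
    [0.5,[0,0.0347,0],[0,0,0]],
    [0.5,[0,0,0],[0,0,0.0573]],
    [0.5,[0,0,0],[0,0,0.0573]],
    [0.5,[0,0,0],[0,0,0.0573]],
    [0.5,[0,0,0],[0,0,0]],
  ],
)

```text
t: 6.03
tool_pos: [560.0, 87.6, 80.3]
eef_rot: [[-0.467, 0.884, -0.0], [0.884, 0.467, 0.0], [0.0, -0.0, -1.0]]
contact_force: [-0.0, 0.4, 0.2]
gripper_width: 0.5
```

Run:
```python
from h import *
s=st();rel(post(0,33),117.8)
cv2.imwrite("pics/w3.png",robot.grab_frame("wrist")); print(np.round(proj('wrist',post(0),s)))
```

```text
t 6.03 p [560.   87.6  80.3] h [-3.4 43.2 80.3] yaw 117.84 Rz [-0.  0. -1.] F [-0.   0.4  0.2] M [ 0.    0.08 -0.01] w 0.5 q [ 0.02  0.47 -0.33  0.77  0.    1.11]
tool shift mm [-0.1 -0.6 47.3]
turn z deg 0.04
[312. 270.]
```

View pics/w3.png

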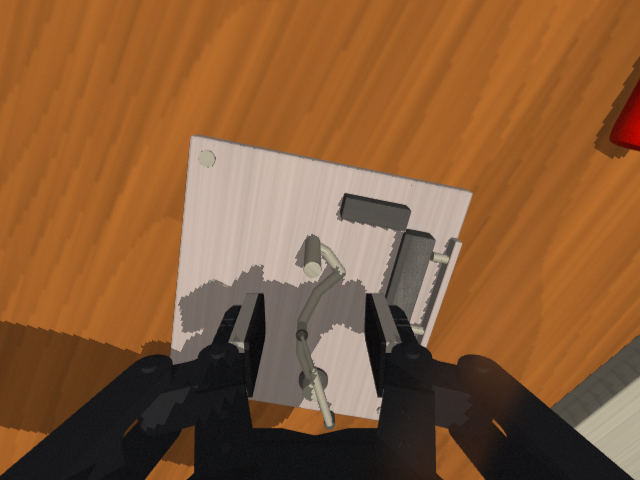

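The post top is at (312,270), centred between the fingers. Now I descend and grip.

step_arm(
  steps=[
    [0.5,[0,0,0.016],[0,0,0]],
    [0.5,[0,0,0.016],[0,0,0]],
    [0.5,[0,0,0.016],[0,0,0]],
    [0,[0,0,0],[0,0,0]],
    [0,[0,0,0],[0,0,0]],
    [0,[0,0,0],[0,0,0]],
    [0,[0,0,0],[0,0,0]],
    [0,[0,0,0],[0,0,0]],
  ],
)

```text
t: 6.75
tool_pos: [559.4, 86.7, 33.0]
eef_rot: [[-0.468, 0.884, -0.001], [0.884, 0.468, -0.001], [-0.0, -0.001, -1.0]]
contact_force: [-2.3, -2.2, 0.4]
gripper_width: 0.053
```

step_arm(
  steps=[
    [0,[0,0,0],[0,0,0]],
    [0,[0,0,0],[0,0,0]],
  ],
)

```text
t: 6.92
tool_pos: [559.5, 86.8, 32.9]
eef_rot: [[-0.468, 0.884, -0.0], [0.884, 0.468, -0.001], [-0.0, -0.001, -1.0]]
contact_force: [-4.3, -2.1, 2.3]
gripper_width: 0.055
```

Run:
```python
from h import *
s=st()
im=robot.grab_frame("wrist");cv2.imwrite("pics/w4.png",im[150:450,150:500]);print(np.round(proj('wrist',post(0),s)))
```

```text
t 6.92 p [559.5  86.8  32.9] h [-4.2 42.6 32.9] yaw 117.87 Rz [-0.    -0.001 -1.   ] F [-4.3 -2.1  2.3] M [-0.44  0.88 -0.02] w 0.055 q [ 0.02  0.53 -0.37  0.67 -0.    1.11]
[313. 315.]
```

View pics/w4.png

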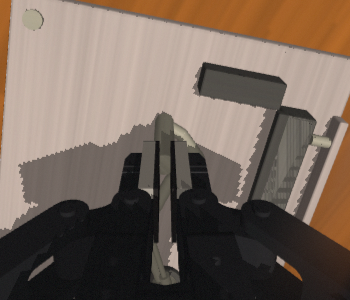

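The jaws have stopped on the post at a steady width of 0.055. Now I swing it open along its arc, turning the tool with it.

step_arm(
  steps=[
    [0,[-0.0001,-0.0054,0],[0,0,-0.0318]],
    [0,[-0.0001,-0.0054,0],[0,0,-0.0318]],
    [0,[-0.0001,-0.0054,0],[0,0,-0.0318]],
    [0,[-0.0001,-0.0054,0],[0,0,-0.0318]],
  ],
)

```text
t: 7.3
tool_pos: [544.7, 77.5, 33.2]
eef_rot: [[-0.637, 0.771, 0.006], [0.771, 0.636, 0.005], [0.0, 0.008, -1.0]]
contact_force: [3.6, 5.3, -2.9]
gripper_width: 0.052
```

Run:
```python
from h import *
st();print(wh(post(.2)),wh(post(.6)))
```

```text
t 7.3 p [544.7  77.5  33.2] h [-20.9  37.7  33.2] yaw 129.53 Rz [ 0.006  0.005 -1.   ] F [ 3.6  5.3 -2.9] M [ 1.05 -0.63 -0.02] w 0.052 q [ 0.    0.5  -0.42  0.64  0.01  0.88]
[-25.01775244  36.47646513  59.        ] [-61.13877065  11.714112    59.        ]
```

Force is 3.6/5.3 N, which fits the spring, and the post is being carried. I'll continue to about 0.59 rad.

step_arm(
  steps=[
    [0,[-0.0001,-0.0054,0],[0,0,-0.0318]],
    [0,[-0.0001,-0.0054,0],[0,0,-0.0318]],
    [0,[-0.0001,-0.0054,0],[0,0,-0.0318]],
    [0,[-0.0001,-0.0054,0],[0,0,-0.0318]],
    [0,[-0.0001,-0.0054,0],[0,0,-0.0318]],
    [0,[-0.0001,-0.0054,0],[0,0,-0.0318]],
    [0,[-0.0001,-0.0054,0],[0,0,-0.0318]],
    [0,[-0.0001,-0.0054,0],[0,0,-0.0318]],
  ],
)

```text
t: 7.97
tool_pos: [514.4, 42.9, 32.9]
eef_rot: [[-0.886, 0.463, 0.001], [0.463, 0.886, 0.002], [0.0, 0.002, -1.0]]
contact_force: [-4.2, 1.0, 3.4]
gripper_width: 0.053
```

step_arm(
  steps=[
    [0,[0,0,0],[0,0,0]],
    [0,[0,0,0],[0,0,0]],
  ],
)

```text
t: 8.13
tool_pos: [513.8, 41.8, 32.9]
eef_rot: [[-0.884, 0.467, -0.001], [0.467, 0.884, -0.001], [0.0, -0.001, -1.0]]
contact_force: [-5.2, -0.7, 5.3]
gripper_width: 0.053
```

Run:
```python
from h import *
st();print(wh(post(.6)))
im=robot.grab_frame("top");cv2.imwrite("pics/t1.png",cv2.resize(im[150:300,190:350],None,fx=4,fy=4))
im=robot.grab_frame("side");cv2.imwrite("pics/s1.png",im)
print(np.round([proj('top',post(t)) for t in (0,.3,.6)]))
```

```text
t 8.13 p [513.8  41.8  32.9] h [-60.6  12.2  32.9] yaw 152.18 Rz [-0.001 -0.001 -1.   ] F [-5.2 -0.7  5.3] M [-0.36  1.14 -0.01] w 0.053 q [-0.06  0.46 -0.51  0.61 -0.    0.42]
[-61.13877065  11.714112    59.        ]
[[253. 230.]
 [262. 242.]
 [275. 252.]]
```

step_arm(
  steps=[
    [0.5,[0,0,0],[0,0,0]],
    [0.5,[0,0,0],[0,0,0]],
    [0.5,[0,0,0],[0,0,0]],
    [0.5,[0,0,-0.024],[0,0,0]],
    [0.5,[0,0,-0.024],[0,0,0]],
    [0.5,[0,0,-0.024],[0,0,0]],
    [0.5,[0,0,-0.024],[0,0,0]],
    [0.5,[0,0,-0.024],[0,0,0]],
  ],
)

```text
t: 8.9
tool_pos: [515.3, 42.5, 154.0]
eef_rot: [[-0.885, 0.466, 0.002], [0.466, 0.885, 0.001], [-0.001, 0.001, -1.0]]
contact_force: [1.0, -0.2, -0.9]
gripper_width: 0.502
```

Run:
```python
from h import *
s=st();im=robot.grab_frame("wrist");cv2.imwrite("pics/w5.png",im)
print(np.round([proj('wrist',post(t),s) for t in (.5,.55,.6)]))
u,v=map(int,proj('wrist',post(.6),s));g=im[v-25:v+26,u-25:u+26]
m=((cv2.cvtColor(g,cv2.COLOR_BGR2HSV)[...,0]>18)&(cv2.cvtColor(g,cv2.COLOR_BGR2HSV)[...,1]>25)).astype(np.uint8)
yx=np.argwhere(m);print(m.sum(),yx.mean(0)+[v-25,u-25] if len(yx) else 0)
```

```text
t 8.9 p [515.3  42.5 154. ] h [-59.   12.5 154. ] yaw 152.22 Rz [ 0.002  0.001 -1.   ] F [ 1.  -0.2 -0.9] M [-0.   -0.05  0.03] w 0.502 q [-0.06  0.31 -0.37  0.89  0.    0.42]
[[325. 227.]
 [318. 226.]
 [310. 226.]]
667 [227.33133433 318.00449775]
```

step_arm(
  steps=[
    [0.5,[-0.0272,-0.0278,0],[0,0,0]],
    [0.5,[-0.0272,-0.0278,0],[0,0,0]],
    [0.5,[-0.0272,-0.0278,0],[0,0,0]],
    [0.5,[-0.0272,-0.0278,0],[0,0,0]],
    [0.5,[-0.0272,-0.0278,0],[0,0,0]],
    [0.5,[-0.0272,-0.0278,0],[0,0,0]],
    [0.5,[-0.0272,-0.0278,0],[0,0,0]],
    [0.5,[-0.0272,-0.0278,0],[0,0,0]],
  ],
)

```text
t: 9.62
tool_pos: [604.4, -258.0, 152.5]
eef_rot: [[-0.885, 0.466, 0.002], [0.466, 0.885, -0.0], [-0.002, 0.001, -1.0]]
contact_force: [0.4, -0.4, 0.5]
gripper_width: 0.501
```

step_arm(
  steps=[
    [0.5,[0,0,0],[0,0,0.0689]],
    [0.5,[0,0,0],[0,0,0.0689]],
    [0.5,[0,0,0],[0,0,0.0689]],
    [0.5,[0,0,0],[0,0,0.0689]],
    [0.5,[0,0,0],[0,0,0.0689]],
    [0.5,[0,0,0],[0,0,0.0689]],
    [0.5,[0,0,0],[0,0,0.0689]],
    [0.5,[0,0,0],[0,0,0.0689]],
  ],
)

```text
t: 10.28
tool_pos: [604.1, -256.1, 152.4]
eef_rot: [[-0.213, 0.977, 0.002], [0.977, 0.213, -0.0], [-0.0, 0.001, -1.0]]
contact_force: [0.4, 0.7, -0.1]
gripper_width: 0.499
```

Run:
```python
from h import *
s=st();im=robot.grab_frame("wrist")
top=robot.grab_frame("top")
cv2.imwrite("pics/w6.png",im)
hsv=cv2.cvtColor(im,cv2.COLOR_BGR2HSV)
gm=((hsv[...,0]>45)&(hsv[...,0]<95)&(hsv[...,1]>70)&(hsv[...,2]>40)).astype(np.uint8)*255
gm=cv2.morphologyEx(gm,cv2.MORPH_CLOSE,np.ones((9,9)))
for c in cv2.findContours(gm,cv2.RETR_EXTERNAL,cv2.CHAIN_APPROX_NONE)[0]:
    if cv2.contourArea(c)<800: continue
    W=np.array([onz("wrist",u,v,6,s)[:2] for u,v in c[:,0]],np.float32);print(c[:,0].min(0),c[:,0].max(0),cv2.minAreaRect(W))
print(np.round(proj('wrist',[602.6,-256.6,36],s)),np.round(proj('wrist',[602.6,-256.6,6],s)))
a=np.hstack([cv2.resize(cv2.imread('pics/w5.png'),(400,300)),cv2.resize(im,(400,300))]);b=np.hstack([cv2.resize(top[150:300,190:390],(400,300)),cv2.resize(im[150:390,160:480],(400,300))])
cv2.imwrite("pics/v6.png",np.vstack([a,b]))
```

```text
t 10.28 p [ 604.1 -256.1  152.4] h [ -57.5 -299.1  152.4] yaw 102.3 Rz [ 0.002 -0.    -1.   ] F [ 0.4  0.7 -0.1] M [ 0.02 -0.02  0.04] w 0.499 q [-0.51  0.56  0.03  1.04  0.    0.84]
[171 196] [226 255] ((509.9999084472656, -291.85626220703125), (34.956844329833984, 47.26129150390625), 28.49944496154785)
[283 170] [342 248] ((603.1676635742188, -256.3720397949219), (49.67056655883789, 68.93364715576172), 12.318451881408691)
[311. 220.] [312. 210.]
```

View pics/v6.png

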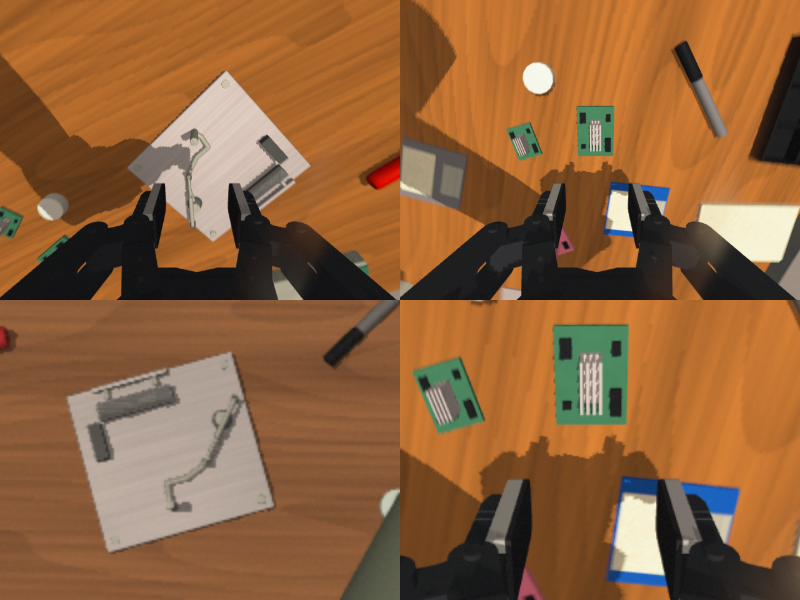

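The arm is open and staying open; it measures about 0.55–0.6 rad and shows clearly in the top crop. The board's centre is (603.2, -256.4) at yaw 12.3°, and the tool is aligned over it. I'll grasp the heat sink with the TCP 18 mm above the board's underside, so the tips clear the lip later.

step_arm(
  steps=[
    [0.5,[0,-0.001,0.028],[0,0,0]],
    [0.5,[0,0,0.028],[0,0,0]],
    [0.5,[0,0,0.028],[0,0,0]],
    [0.5,[0,0,0.028],[0,0,0]],
    [0.5,[0,0,0.0225],[0,0,0]],
    [0.5,[0,0,0],[0,0,0]],
    [0,[0,0,0],[0,0,0]],
    [0,[0,0,0],[0,0,0]],
  ],
)

```text
t: 11.05
tool_pos: [603.4, -256.7, 19.3]
eef_rot: [[-0.219, 0.976, 0.002], [0.976, 0.219, -0.001], [-0.001, 0.002, -1.0]]
contact_force: [0.6, 0.4, -0.2]
gripper_width: 0.224
```

step_arm(
  steps=[
    [0,[0,0,0],[0,0,0]],
    [0,[0,0,0],[0,0,0]],
    [0,[0,0,0],[0,0,0]],
    [0,[0,0,0],[0,0,0]],
  ],
)

```text
t: 11.38
tool_pos: [602.9, -256.6, 19.1]
eef_rot: [[-0.218, 0.976, 0.002], [0.976, 0.218, -0.001], [-0.001, 0.001, -1.0]]
contact_force: [-0.1, 0.4, 0.4]
gripper_width: 0.003
```

Run:
```python
from h import *
st()
```

```text
t 11.38 p [ 602.9 -256.6   19.1] h [ -58.8 -299.2   19.1] yaw 102.62 Rz [ 0.002 -0.001 -1.   ] F [-0.1  0.4  0.4] M [ 0.02  0.03 -0.03] w 0.003 q [-0.51  0.68 -0.12  0.76  0.    0.84]
```

The gripper shut on nothing (width 0.003), and the post width also read low at 0.055. The pads may sit higher than I assumed, so I'll look from the wrist and side together.

Run:
```python
from h import *
s=st();R=np.array(s['eef_rot']);T=np.array(s['tool_pos'])
im=robot.grab_frame("wrist");sd=robot.grab_frame("side")
cv2.imwrite("pics/w7.png",im);cv2.imwrite("pics/s7.png",sd)
for b in (0,-10,-20,-30):
  for x in (11,-11):
    P=T+R@np.array([x,0,b]); u,v=proj('wrist',P,s);cv2.drawMarker(im,(round(u),round(v)),(0,0,255) if x>0 else (255,0,255),0,6)
    print(b,x,round(u),round(v),np.round(proj('side',P)))
u,v=map(int,proj('side',T));print(u,v)
for b in (0,-30): 
    p=proj('side',T+R@np.array([0,0,b]));cv2.drawMarker(sd,(round(p[0]),round(p[1])),(0,0,255),0,4)
a=cv2.resize(im[150:420,180:450],(540,540));b=cv2.resize(sd[max(v-50,0):v+30,u-40:u+25],(260,320),interpolation=cv2.INTER_CUBIC)
o=np.zeros((540,800,3),np.uint8);o[:,:540]=a;o[:320,540:]=b;cv2.imwrite("pics/v7.png",o)
```

```text
t 11.38 p [ 602.9 -256.6   19.1] h [ -58.8 -299.2   19.1] yaw 102.62 Rz [ 0.002 -0.001 -1.   ] F [-0.1  0.4  0.4] M [ 0.02  0.03 -0.03] w 0.003 q [-0.51  0.68 -0.12  0.76  0.    0.84]
0 11 313 268 [346. 215.]
0 -11 313 308 [350. 211.]
-10 11 313 277 [346. 212.]
-10 -11 313 319 [351. 208.]
-20 11 313 287 [347. 209.]
-20 -11 313 331 [351. 204.]
-30 11 313 298 [347. 205.]
-30 -11 313 345 [351. 201.]
348 212
```

View pics/v7.png

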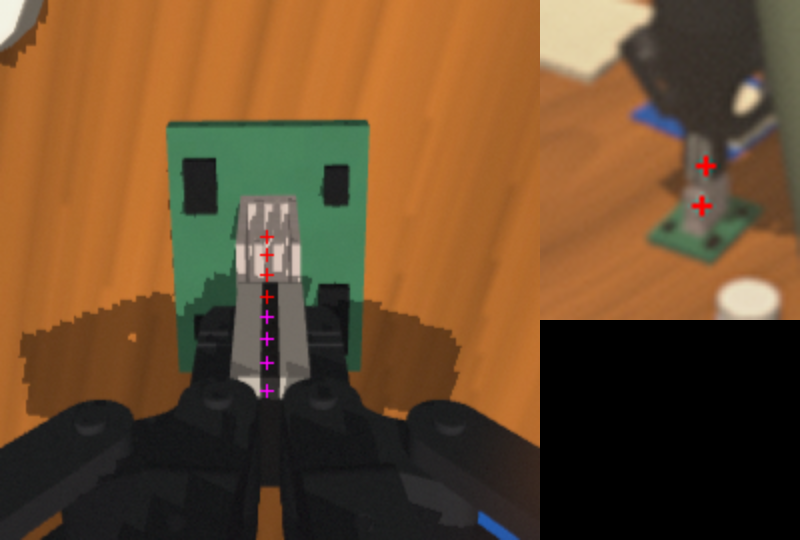

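The closed tips sit above the sink, about 20–24 mm behind the reported TCP. That also explains why the cage passed over the post. I'll find the tip's real height by touching the sink's top (z = 36) gently.

step_arm(
  steps=[
    [0,[0,0,0.0015],[0,0,0]],
    [0,[0,0,0.0015],[0,0,0]],
    [0,[0,0,0],[0,0,0]],
  ],
)

```text
t: 11.73
tool_pos: [602.0, -256.0, 14.5]
eef_rot: [[-0.218, 0.976, -0.001], [0.976, 0.218, 0.0], [0.001, -0.001, -1.0]]
contact_force: [-0.3, 0.3, -0.2]
gripper_width: 0.003
```

step_arm(
  steps=[
    [0,[0,0,0.0015],[0,0,0]],
    [0,[0,0,0],[0,0,0]],
  ],
)

```text
t: 11.9
tool_pos: [602.2, -256.2, 14.1]
eef_rot: [[-0.218, 0.976, -0.0], [0.976, 0.218, -0.0], [0.0, -0.0, -1.0]]
contact_force: [-2.5, 1.5, 5.3]
gripper_width: -0.001
```

step_arm(
  steps=[
    [0,[0,0,0.0015],[0,0,0]],
    [0,[0,0,0],[0,0,0]],
  ],
)

```text
t: 12.07
tool_pos: [602.3, -256.2, 14.1]
eef_rot: [[-0.218, 0.976, 0.0], [0.976, 0.218, -0.0], [-0.0, 0.0, -1.0]]
contact_force: [-4.8, 2.8, 13.6]
gripper_width: -0.004
```

Contact came at tool z 14.1, so the true tips sit 22 mm behind the reported TCP. I'll back off, open, and descend to tool z of about -5, which puts the tips at 17 mm.

step_arm(
  steps=[
    [0,[0,0,-0.015],[0,0,0]],
    [0.5,[0,0,-0.015],[0,0,0]],
    [0.5,[0,0,0],[0,0,0]],
    [0.5,[0,0,0],[0,0,0]],
    [0.5,[0,0,0],[0,0,0]],
    [0.5,[0,0,0.016],[0,0,0]],
    [0.5,[0,0,0.016],[0,0,0]],
    [0.5,[0,0,0.016],[0,0,0]],
  ],
)

```text
t: 12.73
tool_pos: [601.7, -255.9, -7.6]
eef_rot: [[-0.218, 0.976, -0.001], [0.976, 0.218, 0.001], [0.001, -0.001, -1.0]]
contact_force: [-0.1, -0.8, -0.1]
gripper_width: 0.502
```

step_arm(
  steps=[
    [0.5,[0,0,0],[0,0,0]],
    [0,[0,0,0],[0,0,0]],
    [0,[0,0,0],[0,0,0]],
    [0,[0,0,0],[0,0,0]],
    [0,[0,0,0],[0,0,0]],
    [0,[0,0,0],[0,0,0]],
    [0,[0,0,0],[0,0,0]],
  ],
)

```text
t: 13.32
tool_pos: [602.6, -256.4, -5.4]
eef_rot: [[-0.218, 0.976, 0.001], [0.976, 0.218, -0.0], [-0.001, 0.001, -1.0]]
contact_force: [0.8, 0.1, 1.3]
gripper_width: 0.149
```

Run:
```python
from h import *
st()
```

```text
t 13.32 p [ 602.6 -256.4   -5.4] h [ -59.  -299.    -5.4] yaw 102.61 Rz [ 0.001 -0.    -1.   ] F [0.8 0.1 1.3] M [ 0.11 -0.01 -0.  ] w 0.149 q [-0.51  0.71 -0.14  0.72  0.    0.84]
```

The heat sink is gripped: width 0.149 ≈ 12.7 mm, against 14 mm given. Now I lift and carry it to holder point (15, 20).

step_arm(
  steps=[
    [0,[0,0,-0.03],[0,0,0]],
    [0,[0,0,-0.03],[0,0,0]],
    [0,[0,0,-0.03],[0,0,0]],
    [0,[0.0323,0.0053,0],[0,0,0]],
    [0,[0.0323,0.0053,0],[0,0,0]],
    [0,[0.0323,0.0053,0],[0,0,0]],
    [0,[0.0323,0.0053,0],[0,0,0]],
    [0,[0.0323,0.0053,0],[0,0,0]],
  ],
)

```text
t: 13.98
tool_pos: [592.7, -91.5, 84.4]
eef_rot: [[-0.218, 0.976, 0.001], [0.976, 0.218, -0.0], [-0.0, 0.001, -1.0]]
contact_force: [-0.5, 0.2, -0.5]
gripper_width: 0.148
```

step_arm(
  steps=[
    [0,[0.0323,0.0053,0],[0,0,0]],
    [0,[0.0323,0.0053,0],[0,0,0]],
    [0,[0.0323,0.0053,0],[0,0,0]],
    [0,[0.0323,0.0053,0],[0,0,0]],
    [0,[0.0323,0.0053,0],[0,0,0]],
    [0,[0,0,0],[0,0,-0.041]],
    [0,[0,0,0],[0,0,0]],
    [0,[0,0,0],[0,0,0]],
  ],
)

```text
t: 14.65
tool_pos: [583.6, 70.7, 84.2]
eef_rot: [[-0.28, 0.96, 0.0], [0.96, 0.28, -0.0], [-0.001, 0.0, -1.0]]
contact_force: [-0.3, 0.2, -0.5]
gripper_width: 0.146
```

Run:
```python
from h import *
s=st();rel(hw([15,20,6.6]),106.3)
im=robot.grab_frame("wrist");cv2.imwrite("pics/w8.png",im)
hsv=cv2.cvtColor(im,cv2.COLOR_BGR2HSV)
gm=((hsv[...,0]>45)&(hsv[...,0]<95)&(hsv[...,1]>70)&(hsv[...,2]>40)).astype(np.uint8)*255
gm[:,:230]=0;gm[:,400:]=0
c=max(cv2.findContours(gm,cv2.RETR_EXTERNAL,cv2.CHAIN_APPROX_NONE)[0],key=cv2.contourArea)[:,0]
z=s['tool_pos'][2]+5.4+6
W=np.array([wh(onz("wrist",u,v,z,s))[:2] for u,v in c]);print('board seen h',W.min(0).round(1),W.max(0).round(1))
# far edge (max y in holder): angle
e=W[W[:,1]>W[:,1].max()-6]; e=e[(e[:,0]>W[:,0].min()+5)&(e[:,0]<W[:,0].max()-5)];print('far edge slope deg',np.degrees(np.polyfit(e[:,0],e[:,1],1)[0]).round(2))
```

```text
t 14.65 p [583.6  70.7  84.2] h [14.5 20.3 84.2] yaw 106.26 Rz [ 0. -0. -1.] F [-0.3  0.2 -0.5] M [ 0.02 -0.   -0.  ] w 0.146 q [-0.    0.5  -0.26  0.81 -0.    1.28]
tool shift mm [-0.3  0.5 77.6]
turn z deg -0.04
board seen h [-9.6 10.8] [40.2 56.1]
far edge slope deg 0.94
```

The board sits level where planned: the view gives holder x -9.6…40.2 and far edge at 56.1. I'll lower it, with small steps at the end.

step_arm(
  steps=[
    [0,[0,0,0.02],[0,0,0]],
    [0,[0,0,0.02],[0,0,0]],
    [0,[0,0,0.02],[0,0,0]],
    [0,[0,0,0.01],[0,0,0]],
    [0,[0,0,0.003],[0,0,0]],
    [0,[0,0,0.002],[0,0,0]],
    [0,[0,0,0],[0,0,0]],
    [0,[0,0,0],[0,0,0]],
  ],
)

```text
t: 15.37
tool_pos: [584.5, 70.3, 10.0]
eef_rot: [[-0.28, 0.96, 0.002], [0.96, 0.28, -0.0], [-0.001, 0.002, -1.0]]
contact_force: [0.4, 0.1, 0.2]
gripper_width: 0.152
```

step_arm(
  steps=[
    [0,[0,0,0.001],[0,0,0]],
    [0,[0,0,0.001],[0,0,0]],
    [0,[0,0,0],[0,0,0]],
  ],
)

```text
t: 15.62
tool_pos: [583.8, 70.6, 7.4]
eef_rot: [[-0.281, 0.96, 0.001], [0.96, 0.281, -0.0], [-0.0, 0.001, -1.0]]
contact_force: [0.7, -0.5, -0.5]
gripper_width: 0.15
```

step_arm(
  steps=[
    [0,[0,0,0.001],[0,0,0]],
    [0,[0,0,0],[0,0,0]],
  ],
)

```text
t: 15.78
tool_pos: [583.8, 70.6, 6.6]
eef_rot: [[-0.281, 0.96, 0.001], [0.96, 0.281, -0.0], [-0.0, 0.001, -1.0]]
contact_force: [-0.6, -0.2, 3.4]
gripper_width: 0.148
```

The board is on the plate (Fz 3.4 N at tool z 6.6). Now I slide it toward the stop along tool x, which is holder y.

step_arm(
  steps=[
    [0,[0.002,0,0],[0,0,0]],
    [0,[0.002,0,0],[0,0,0]],
    [0,[0.002,0,0],[0,0,0]],
    [0,[0.001,0,0],[0,0,0]],
    [0,[0,0,0],[0,0,0]],
  ],
)

```text
t: 16.2
tool_pos: [582.3, 77.3, 6.6]
eef_rot: [[-0.281, 0.96, 0.002], [0.96, 0.281, -0.0], [-0.001, 0.001, -1.0]]
contact_force: [0.9, -1.3, 5.8]
gripper_width: 0.15
```

step_arm(
  steps=[
    [0,[0.001,0,0],[0,0,0]],
    [0,[0,0,0],[0,0,0]],
  ],
)

```text
t: 16.37
tool_pos: [582.1, 78.1, 6.6]
eef_rot: [[-0.281, 0.96, 0.002], [0.96, 0.281, -0.001], [-0.001, 0.001, -1.0]]
contact_force: [1.9, -1.9, 5.4]
gripper_width: 0.145
```

step_arm(
  steps=[
    [0,[0.001,0,0],[0,0,0]],
    [0,[0,0,0],[0,0,0]],
  ],
)

```text
t: 16.53
tool_pos: [581.8, 79.0, 6.6]
eef_rot: [[-0.281, 0.96, 0.002], [0.96, 0.281, -0.001], [-0.001, 0.001, -1.0]]
contact_force: [2.1, -2.0, 5.1]
gripper_width: 0.149
```

Run:
```python
from h import *
s=st();print('F holder',(HR.T@s['contact_force']).round(1))
```

```text
t 16.53 p [581.8  79.    6.6] h [15.1 28.8  6.6] yaw 106.29 Rz [ 0.002 -0.001 -1.   ] F [ 2.1 -2.   5.1] M [-0.44 -0.06  0.01] w 0.149 q [ 0.01  0.6  -0.34  0.64 -0.    1.3 ]
F holder [ 1.4 -2.5  5.1]
```

step_arm(
  steps=[
    [0,[0.001,0,0],[0,0,0]],
    [0,[0,0,0],[0,0,0]],
  ],
)

```text
t: 16.7
tool_pos: [581.5, 80.0, 6.6]
eef_rot: [[-0.281, 0.96, 0.002], [0.96, 0.281, -0.001], [-0.001, 0.001, -1.0]]
contact_force: [1.7, -1.9, 5.8]
gripper_width: 0.145
```

step_arm(
  steps=[
    [0,[0.0005,0,0],[0,0,0]],
    [0,[0,0,0],[0,0,0]],
  ],
)

```text
t: 16.87
tool_pos: [581.4, 80.4, 6.6]
eef_rot: [[-0.28, 0.96, 0.002], [0.96, 0.28, -0.001], [-0.001, 0.001, -1.0]]
contact_force: [1.2, -1.9, 4.8]
gripper_width: 0.144
```

step_arm(
  steps=[
    [0,[0.0005,0,0],[0,0,0]],
    [0,[0,0,0],[0,0,0]],
  ],
)

```text
t: 17.03
tool_pos: [581.3, 80.8, 6.6]
eef_rot: [[-0.28, 0.96, 0.002], [0.96, 0.28, -0.001], [-0.001, 0.001, -1.0]]
contact_force: [1.0, -2.5, 5.5]
gripper_width: 0.148
```

Run:
```python
from h import *
s=st();print('F holder',(HR.T@s['contact_force']).round(1))
```

```text
t 17.03 p [581.3  80.8   6.6] h [15.1 30.7  6.6] yaw 106.29 Rz [ 0.002 -0.001 -1.   ] F [ 1.  -2.5  5.5] M [-0.51 -0.15  0.02] w 0.148 q [ 0.01  0.6  -0.34  0.64 -0.    1.3 ]
F holder [ 0.3 -2.7  5.5]
```

step_arm(
  steps=[
    [0,[0.0007,0,0],[0,0,0]],
    [0,[0,0,0],[0,0,0]],
  ],
)

```text
t: 17.2
tool_pos: [581.1, 81.1, 6.6]
eef_rot: [[-0.28, 0.96, 0.002], [0.96, 0.28, -0.002], [-0.002, 0.001, -1.0]]
contact_force: [0.7, -3.4, 5.6]
gripper_width: 0.147
```

step_arm(
  steps=[
    [0,[0.0007,0,0],[0,0,0]],
    [0,[0,0,0],[0,0,0]],
  ],
)

```text
t: 17.37
tool_pos: [581.2, 81.1, 6.6]
eef_rot: [[-0.28, 0.96, 0.002], [0.96, 0.28, -0.003], [-0.004, 0.001, -1.0]]
contact_force: [1.6, -4.4, 4.8]
gripper_width: 0.147
```

step_arm(
  steps=[
    [0,[0.0007,0,0],[0,0,0]],
    [0,[0,0,0],[0,0,0]],
  ],
)

```text
t: 17.53
tool_pos: [581.1, 81.1, 6.7]
eef_rot: [[-0.279, 0.96, 0.002], [0.96, 0.279, -0.004], [-0.005, 0.001, -1.0]]
contact_force: [1.5, -6.8, 5.0]
gripper_width: 0.15
```

Run:
```python
from h import *
s=st();print('F holder',(HR.T@s['contact_force']).round(1))
```

```text
t 17.53 p [581.1  81.1   6.7] h [15.  31.1  6.7] yaw 106.23 Rz [ 0.002 -0.004 -1.   ] F [ 1.5 -6.8  5. ] M [-1.43 -0.31 -0.  ] w 0.15 q [ 0.02  0.59 -0.34  0.64 -0.    1.3 ]
F holder [-0.5 -6.9  5. ]
```

The stop is met: y holds at 31.1 while force rises to 6.9 N. I'll ease slightly and slide toward the rail along tool +y.

step_arm(
  steps=[
    [0,[-0.0005,0.002,0],[0,0,0]],
    [0,[0,0.002,0],[0,0,0]],
    [0,[0,0.002,0],[0,0,0]],
    [0,[0,0.002,0],[0,0,0]],
    [0,[0,0,0],[0,0,0]],
  ],
)

```text
t: 17.95
tool_pos: [586.7, 82.7, 6.6]
eef_rot: [[-0.28, 0.96, -0.002], [0.96, 0.28, -0.005], [-0.004, -0.003, -1.0]]
contact_force: [-3.1, -7.4, 10.8]
gripper_width: 0.149
```

step_arm(
  steps=[
    [0,[0,0.001,0],[0,0,0]],
    [0,[0,0.001,0],[0,0,0]],
    [0,[0,0,0],[0,0,0]],
  ],
)

```text
t: 18.2
tool_pos: [588.3, 83.2, 6.6]
eef_rot: [[-0.28, 0.96, -0.002], [0.96, 0.279, -0.005], [-0.004, -0.003, -1.0]]
contact_force: [-5.8, -8.8, 11.6]
gripper_width: 0.148
```

step_arm(
  steps=[
    [0,[0,0.001,0],[0,0,0]],
    [0,[0,0,0],[0,0,0]],
  ],
)

```text
t: 18.37
tool_pos: [589.2, 83.4, 6.6]
eef_rot: [[-0.28, 0.96, -0.002], [0.96, 0.28, -0.005], [-0.004, -0.004, -1.0]]
contact_force: [-5.0, -7.8, 11.3]
gripper_width: 0.146
```

Run:
```python
from h import *
s=st();print('F holder',(HR.T@s['contact_force']).round(1))
```

```text
t 18.37 p [589.2  83.4   6.6] h [23.4 31.   6.6] yaw 106.23 Rz [-0.002 -0.005 -1.   ] F [-5.  -7.8 11.3] M [-1.52  0.99  0.08] w 0.146 q [ 0.02  0.61 -0.31  0.66 -0.    1.31]
F holder [-7.  -6.  11.3]
```

step_arm(
  steps=[
    [0,[-0.0003,0,-0.0008],[0,0,0]],
    [0,[0,0,0],[0,0,0]],
  ],
)

```text
t: 18.53
tool_pos: [589.3, 83.5, 6.7]
eef_rot: [[-0.28, 0.96, -0.002], [0.96, 0.28, -0.004], [-0.003, -0.003, -1.0]]
contact_force: [-3.6, -7.1, 6.3]
gripper_width: 0.147
```

step_arm(
  steps=[
    [0,[0,0.001,0],[0,0,0]],
    [0,[0,0.001,0],[0,0,0]],
    [0,[0,0,0],[0,0,0]],
  ],
)

```text
t: 18.78
tool_pos: [591.0, 84.0, 6.7]
eef_rot: [[-0.28, 0.96, -0.003], [0.96, 0.28, -0.004], [-0.003, -0.004, -1.0]]
contact_force: [-3.5, -7.1, 7.2]
gripper_width: 0.148
```

Run:
```python
from h import *
s=st();print('F holder',(HR.T@s['contact_force']).round(1))
```

```text
t 18.78 p [591.   84.    6.7] h [25.4 31.   6.7] yaw 106.24 Rz [-0.003 -0.004 -1.   ] F [-3.5 -7.1  7.2] M [-1.32  0.64  0.03] w 0.148 q [ 0.02  0.61 -0.3   0.66 -0.    1.31]
F holder [-5.4 -5.8  7.2]
```

step_arm(
  steps=[
    [0,[0,0.001,0],[0,0,0]],
    [0,[0,0,0],[0,0,0]],
  ],
)

```text
t: 18.95
tool_pos: [591.9, 84.3, 6.6]
eef_rot: [[-0.28, 0.96, -0.003], [0.96, 0.28, -0.004], [-0.003, -0.004, -1.0]]
contact_force: [-4.3, -6.9, 7.4]
gripper_width: 0.145
```

step_arm(
  steps=[
    [0,[0,0.001,0],[0,0,0]],
    [0,[0,0,0],[0,0,0]],
  ],
)

```text
t: 19.12
tool_pos: [592.9, 84.6, 6.6]
eef_rot: [[-0.28, 0.96, -0.003], [0.96, 0.28, -0.004], [-0.003, -0.004, -1.0]]
contact_force: [-3.6, -6.8, 6.8]
gripper_width: 0.145
```

step_arm(
  steps=[
    [0,[0,0.001,0],[0,0,0]],
    [0,[0,0,0],[0,0,0]],
  ],
)

```text
t: 19.28
tool_pos: [593.8, 84.8, 6.7]
eef_rot: [[-0.28, 0.96, -0.003], [0.96, 0.28, -0.004], [-0.003, -0.004, -1.0]]
contact_force: [-3.7, -6.9, 6.7]
gripper_width: 0.148
```

Run:
```python
from h import *
s=st();print('F holder',(HR.T@s['contact_force']).round(1))
```

```text
t 19.28 p [593.8  84.8   6.7] h [28.2 31.1  6.7] yaw 106.24 Rz [-0.003 -0.004 -1.   ] F [-3.7 -6.9  6.7] M [-1.37  0.75  0.06] w 0.148 q [ 0.02  0.62 -0.29  0.66 -0.    1.31]
F holder [-5.5 -5.6  6.7]
```

step_arm(
  steps=[
    [0,[0,0.001,0],[0,0,0]],
    [0,[0,0,0],[0,0,0]],
  ],
)

```text
t: 19.45
tool_pos: [593.8, 84.8, 6.7]
eef_rot: [[-0.28, 0.96, -0.005], [0.96, 0.28, -0.005], [-0.003, -0.006, -1.0]]
contact_force: [-5.7, -8.6, 8.6]
gripper_width: 0.152
```

step_arm(
  steps=[
    [0,[0,0.0007,0],[0,0,0]],
    [0,[0,0,0],[0,0,0]],
  ],
)

```text
t: 19.62
tool_pos: [593.8, 84.8, 6.7]
eef_rot: [[-0.28, 0.96, -0.006], [0.96, 0.279, -0.005], [-0.004, -0.007, -1.0]]
contact_force: [-7.5, -8.3, 10.9]
gripper_width: 0.152
```

step_arm(
  steps=[
    [0,[0,0.0007,0],[0,0,0]],
    [0,[0,0,0],[0,0,0]],
  ],
)

```text
t: 19.78
tool_pos: [593.8, 84.8, 6.7]
eef_rot: [[-0.279, 0.96, -0.007], [0.96, 0.279, -0.006], [-0.004, -0.008, -1.0]]
contact_force: [-8.8, -9.8, 12.3]
gripper_width: 0.149
```

Run:
```python
from h import *
s=st();print('F holder',(HR.T@s['contact_force']).round(1))
```

```text
t 19.78 p [593.8  84.8   6.7] h [28.2 31.1  6.7] yaw 106.23 Rz [-0.007 -0.006 -1.   ] F [-8.8 -9.8 12.3] M [-1.74  1.85  0.07] w 0.149 q [ 0.02  0.62 -0.29  0.67 -0.01  1.31]
F holder [-11.2  -7.   12.3]
```

The rail face is met: the board centre holds at x 28.2 while Fx climbs to 11 N, so the rail is set about 6–7 mm near. That agrees with the lip seen at x ≈ 50. One more small press, then I ease off and release.

step_arm(
  steps=[
    [0,[0.0003,0.0007,0],[0,0,0]],
    [0,[0,0,0],[0,0,0]],
    [0,[0,0,0],[0,0,0]],
  ],
)

```text
t: 20.03
tool_pos: [593.8, 84.8, 6.7]
eef_rot: [[-0.279, 0.96, -0.008], [0.96, 0.279, -0.007], [-0.004, -0.009, -1.0]]
contact_force: [-10.1, -10.3, 14.7]
gripper_width: 0.146
```

step_arm(
  steps=[
    [0,[-0.0009,-0.0018,-0.0008],[0,0,0]],
    [0,[0,0,0],[0,0,0]],
  ],
)

```text
t: 20.2
tool_pos: [593.8, 84.9, 6.8]
eef_rot: [[-0.28, 0.96, -0.005], [0.96, 0.28, -0.003], [-0.002, -0.006, -1.0]]
contact_force: [-4.8, -6.4, 5.0]
gripper_width: 0.15
```

Run:
```python
from h import *
s=st();print('F holder',(HR.T@s['contact_force']).round(1))
```

```text
t 20.2 p [593.8  84.9   6.8] h [28.3 31.1  6.8] yaw 106.24 Rz [-0.005 -0.003 -1.   ] F [-4.8 -6.4  5. ] M [-1.22  1.   -0.04] w 0.15 q [ 0.02  0.62 -0.29  0.67 -0.    1.31]
F holder [-6.4 -4.8  5. ]
```

step_arm(
  steps=[
    [0.35,[0,0,0],[0,0,0]],
    [0.35,[0,0,0],[0,0,0]],
    [0.35,[0,0,0],[0,0,0]],
    [0.35,[0,0,-0.01],[0,0,0]],
    [0.35,[0,0,-0.03],[0,0,0]],
    [0.35,[0,0,-0.03],[0,0,0]],
    [0.35,[0,0,-0.03],[0,0,0]],
    [0.35,[0,0,0],[0,0,0]],
  ],
)

```text
t: 20.87
tool_pos: [601.3, 87.2, 114.7]
eef_rot: [[-0.281, 0.96, 0.011], [0.96, 0.281, 0.001], [-0.002, 0.01, -1.0]]
contact_force: [1.5, -0.3, 0.4]
gripper_width: 0.353
```

step_arm(
  steps=[
    [0.5,[-0.0065,-0.0298,0],[0,0,0]],
    [0.5,[-0.0065,-0.0298,0],[0,0,0]],
    [0.5,[-0.0065,-0.0298,0],[0,0,0]],
    [0.5,[0,0,0],[0,0,-0.073]],
    [0.5,[0,0,0],[0,0,-0.073]],
    [0.5,[0,0,0],[0,0,-0.073]],
    [0.5,[0,0,0],[0,0,-0.073]],
    [0.5,[0,0,0],[0,0,-0.073]],
  ],
)

```text
t: 21.53
tool_pos: [516.6, 43.1, 108.1]
eef_rot: [[-0.76, 0.65, 0.001], [0.65, 0.76, 0.0], [-0.0, 0.001, -1.0]]
contact_force: [0.4, -0.1, 0.3]
gripper_width: 0.501
```

step_arm(
  steps=[
    [0.5,[0,0,0],[0,0,-0.073]],
    [0.5,[0,0,0],[0,0,-0.073]],
    [0.5,[0,0,0],[0,0,0]],
  ],
)

```text
t: 21.78
tool_pos: [516.6, 43.1, 108.0]
eef_rot: [[-0.886, 0.463, 0.001], [0.463, 0.886, 0.0], [-0.0, 0.001, -1.0]]
contact_force: [0.0, -0.1, 0.4]
gripper_width: 0.499
```

Run:
```python
from h import *
s=st();rel(post(.6,15),152.2)
im=robot.grab_frame("wrist");t=robot.grab_frame("top")
for th in (.5,.55,.6):
    u,v=proj('wrist',post(th),s);print(th,round(u),round(v));
P=[hw(p) for p in ([3.2,65,18],[3.2,-5,18],[49.2,-5,18],[3.2,30,18])]
for p in P: print(np.round(proj('wrist',p,s)))
a=im.copy()
for p in [post(.6)]+P:
    u,v=proj('wrist',p,s);cv2.drawMarker(a,(round(u),round(v)),(0,0,255),0,6)
o=np.zeros((600,800,3),np.uint8);o[:,:400]=cv2.resize(a[60:420,200:440],(400,600));o[:,400:]=cv2.resize(t[160:290,210:345][:, :87],(400,600)) 
cv2.imwrite("pics/v9.png",o)
```

```text
t 21.78 p [516.6  43.1 108. ] h [-57.5  12.7 108. ] yaw 152.41 Rz [ 0.001  0.    -1.   ] F [ 0.  -0.1  0.4] M [0.01 0.06 0.02] w 0.499 q [-0.06  0.36 -0.42  0.79  0.    0.42]
tool shift mm [ 2.  -3.2 93. ]
turn z deg 0.21
0.5 326 248
0.55 316 248
0.6 307 247
[424. 240.]
[352. 300.]
[391. 337.]
[387. 271.]
```

View pics/v9.png

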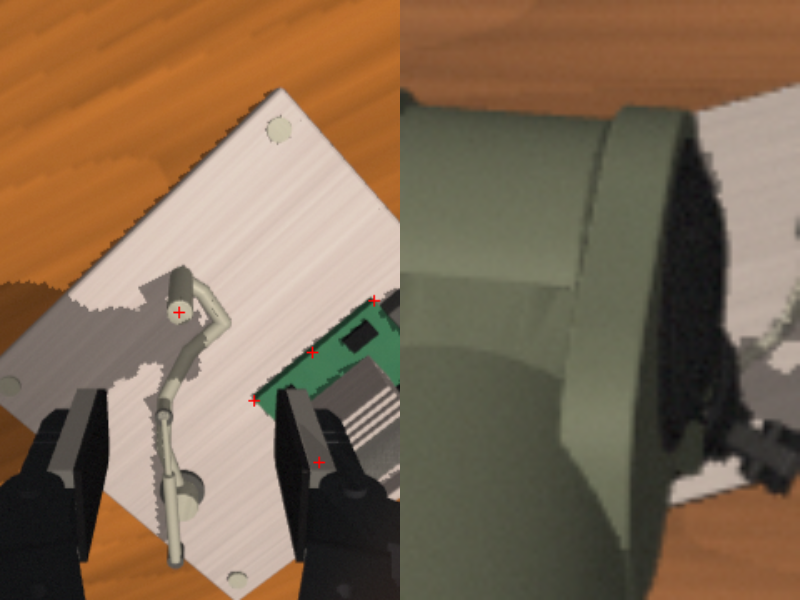

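The board's free edge lies on my predicted markers, and the open post's top coincides with the θ = 0.6 prediction at (307,247). Next I descend on the post with the tips well below its top, and grip.

step_arm(
  steps=[
    [0.5,[0.002,-0.0032,0],[0,0,0]],
    [0.5,[0,0,0.0233],[0,0,0]],
    [0.5,[0,0,0.0233],[0,0,0]],
    [0.5,[0,0,0.0233],[0,0,0]],
    [0.5,[0,0,0.0231],[0,0,0]],
    [0.5,[0,0,0],[0,0,0]],
    [0,[0,0,0],[0,0,0]],
    [0,[0,0,0],[0,0,0]],
  ],
)

```text
t: 22.55
tool_pos: [513.8, 40.9, 15.6]
eef_rot: [[-0.885, 0.466, 0.001], [0.466, 0.885, -0.0], [-0.001, 0.0, -1.0]]
contact_force: [0.4, 0.1, -0.0]
gripper_width: 0.229
```

step_arm(
  steps=[
    [0,[0,0,0],[0,0,0]],
    [0,[0,0,0],[0,0,0]],
    [0,[0,0,0],[0,0,0]],
    [0,[0,0,0],[0,0,0]],
  ],
)

```text
t: 22.88
tool_pos: [513.9, 40.1, 16.0]
eef_rot: [[-0.885, 0.466, 0.002], [0.466, 0.885, -0.002], [-0.002, -0.001, -1.0]]
contact_force: [-2.5, -4.5, 6.8]
gripper_width: 0.091
```

Run:
```python
from h import *
s=st();print(post(.6))
```

```text
t 22.88 p [513.9  40.1  16. ] h [-61.   10.5  16. ] yaw 152.26 Rz [ 0.002 -0.002 -1.   ] F [-2.5 -4.5  6.8] M [-0.69  0.59 -0.03] w 0.091 q [-0.06  0.48 -0.53  0.56 -0.    0.42]
[513.43092312  41.18364914  59.        ]
```

Gripped well (width 0.091). I swing it back along the arc from 0.60 to about 0.27 rad, past the over-centre point.

step_arm(
  steps=[
    [0,[-0.0001,0.0054,0],[0,0,0.0318]],
    [0,[-0.0001,0.0054,0],[0,0,0.0318]],
    [0,[-0.0001,0.0054,0],[0,0,0.0318]],
    [0,[-0.0001,0.0054,0],[0,0,0.0318]],
    [0,[-0.0001,0.0054,0],[0,0,0.0318]],
    [0,[-0.0001,0.0054,0],[0,0,0.0318]],
    [0,[0,0.003,0],[0,0,0.018]],
    [0,[0,0,0],[0,0,0]],
  ],
)

```text
t: 23.55
tool_pos: [536.8, 69.7, 16.0]
eef_rot: [[-0.688, 0.726, 0.004], [0.726, 0.688, 0.001], [-0.003, 0.004, -1.0]]
contact_force: [1.6, -0.7, 4.4]
gripper_width: 0.09
```

step_arm(
  steps=[
    [0,[0,0,0],[0,0,0]],
  ],
)

```text
t: 23.63
tool_pos: [536.6, 69.6, 15.9]
eef_rot: [[-0.689, 0.725, 0.004], [0.725, 0.689, 0.001], [-0.002, 0.004, -1.0]]
contact_force: [1.3, 0.3, 5.9]
gripper_width: 0.087
```

Run:
```python
from h import *
s=st();R=np.array(s['eef_rot']);print('F tool',(R.T@s['contact_force']).round(1))
h=wh(s['tool_pos'])[:2]-[18,-65];print('theta',np.arctan2(-h[0],h[1])-np.arctan2(22,108),np.hypot(*h))
```

```text
t 23.63 p [536.6  69.6  15.9] h [-30.9  32.5  15.9] yaw 133.56 Rz [ 0.004  0.001 -1.   ] F [1.3 0.3 5.9] M [-0.09 -0.4  -0.02] w 0.087 q [-0.01  0.51 -0.46  0.59  0.    0.8 ]
F tool [-0.7  1.2 -5.9]
theta 0.2644727156940939 109.06090714178377
```

θ ≈ 0.265 and the spring now pushes toward shut. I release and let it spring onto the board, then lift straight up.

step_arm(
  steps=[
    [0.6,[0,0,0],[0,0,0]],
    [0.6,[0,0,0],[0,0,0]],
    [0.6,[0,0,0],[0,0,0]],
    [0.6,[0,0,0],[0,0,0]],
    [0.6,[0,0,0],[0,0,0]],
    [0.6,[0,0,0],[0,0,0]],
    [0.6,[0,0,0],[0,0,0]],
    [0.6,[0,0,0],[0,0,0]],
  ],
)

```text
t: 24.3
tool_pos: [534.2, 69.2, 14.5]
eef_rot: [[-0.688, 0.725, -0.0], [0.725, 0.688, 0.0], [0.0, -0.0, -1.0]]
contact_force: [0.2, -0.5, -0.2]
gripper_width: 0.6
```

step_arm(
  steps=[
    [0.6,[0,0,-0.015],[0,0,0]],
    [0.6,[0,0,-0.03],[0,0,0]],
    [0.6,[0,0,-0.03],[0,0,0]],
    [0.6,[0,0,-0.03],[0,0,0]],
    [0.6,[0,0,-0.03],[0,0,0]],
    [0.6,[0,0,0],[0,0,0]],
    [0.6,[0,0,0],[0,0,0]],
  ],
)

```text
t: 24.88
tool_pos: [535.9, 69.2, 151.5]
eef_rot: [[-0.688, 0.725, 0.004], [0.725, 0.688, 0.0], [-0.003, 0.003, -1.0]]
contact_force: [-1.3, -0.2, -0.2]
gripper_width: 0.602
```

Run:
```python
from h import *
s=st();im=robot.grab_frame("wrist");a=im.copy()
for th in (0,.1,.15,.2,.25): 
    u,v=proj('wrist',post(th),s);print(th,round(u),round(v))
P=[post(.15),post(.2),post(.25)]+[hw(p) for p in ([3.2,65,18],[3.2,-5,18],[3.2,30,18],[49.2,-5,18],[49.2,65,27])]
for p in P: 
    u,v=proj('wrist',p,s);cv2.drawMarker(a,(round(u),round(v)),(0,0,255),0,4)
u,v=map(int,proj('wrist',hw([10,20,20]),s));x0=min(max(u-100,0),440);y0=max(v-100,0)
print(x0,y0);cv2.imwrite("pics/v10.png",cv2.resize(a[y0:y0+150,x0:x0+200],(800,600),interpolation=cv2.INTER_CUBIC))
```

```text
t 24.88 p [535.9  69.2 151.5] h [-31.7  32.3 151.5] yaw 133.5 Rz [ 0.004  0.    -1.   ] F [-1.3 -0.2 -0.2] M [-0.    0.02  0.01] w 0.602 q [-0.01  0.35 -0.31  0.9   0.    0.8 ]
0 354 233
0.1 339 230
0.15 331 229
0.2 324 228
0.25 316 228
250 148
```

View pics/v10.png

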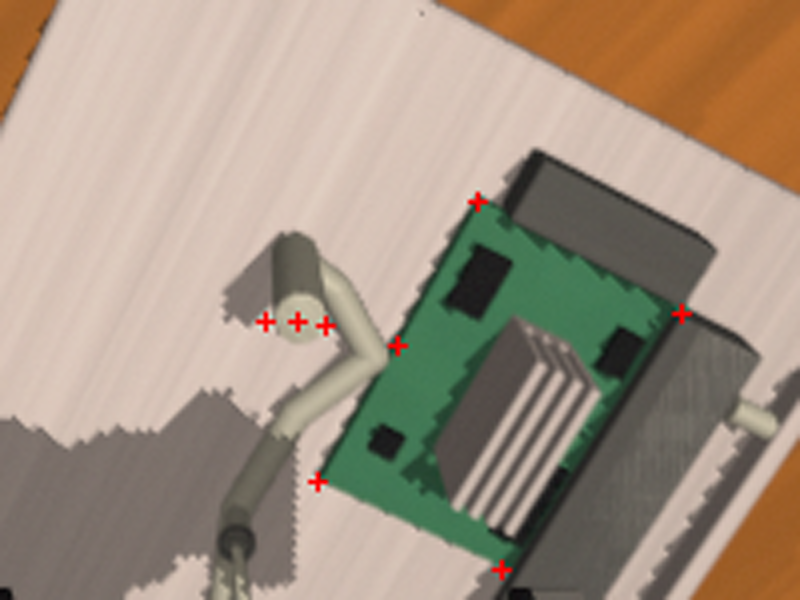

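The post sits at the θ ≈ 0.2 marker with the nose on the board's free edge. The board's end is at the stop and its long edge is under the lip. The robot is clear, so I hand in.

Run:
```python
from h import *
robot.close_job()
```

```text
the job is handed in; nothing more can be done
```

The board is in the holder: flat on the plate, its end against the stop, its long edge under the rail's lip, and the sprung arm holding its free edge. I handed the job in at about 25 s; `close_job` gives no verdict.

- **Arm open:** I drew the sprung arm back by its post to 0.6 rad, and it stayed open.
- **Board in:** I carried the board by its heat sink, laid it flat and slid it to the stop, reaching about 7 N. I then pressed it against the rail face to about 12–14 N, and it had already stopped moving by then.
- **Arm shut:** I swung the arm back past its over-centre point and let go at about 0.27 rad, and it sprang onto the board.

**Last checks:**
- The final wrist picture shows the post at about 0.20 rad with the nose on the free edge. That is the end of the 0.05–0.2 range expected for a rail set nearest, and touch also put the rail about 6–7 mm nearer than nominal.
- The contact force read about 1 N with the gripper clear of everything.

**What went wrong or disagreed:**
- **Finger tips:** they sit about 22 mm behind the reported TCP, which I confirmed by touching the top of the heat sink. Because of this, my first try at opening the arm passed over the post, and my first grasp of the board closed on air. I also pressed the heat sink's top with about 14 N in the touch test.
- **Stop position:** touch found the stop about 1 mm beyond my estimate, within the calibration error.
- **Other objects:** I never touched the other things on the desk on purpose, but I did not check them one by one at the end.

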